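# Index the battery pack by one cell row

### The arm

A 6-joint arm with a two-finger parallel gripper is mounted at the origin on the work surface. World frame = base frame: x ahead of the robot, y to its left, z up, the work surface at z = 0. Lengths are in m, angles in degrees, forces in N, time in s.
With the tool pointing down it reaches from about 0.35 to 0.875 m from the base axis. Payload 4.2 kg.
Tool frame: the origin (TCP) lies at the very end of the fingers, on their centre line; the grasp point (between the pads) lies 19 mm behind it; z points along the fingers, y is the direction in which the jaws open and shut (so a half turn about z gives the same grasp; the last joint's range is limited). The gripper opens to 87 mm and grips with 3 to 60 N. Pads are 19 mm wide; open, the fingers measure 117 mm over their backs; the gripper's body (75 mm by 190 mm) begins 51 mm behind the grasp point.
Start: joints at [-61.559, 22.042, 0.453, 0, -68.411, -14.817], TCP at [0.147, -0.607, 0.223] pointing down, gripper open.
Joint ranges: [-179.83, 179.83], [-69.29, 118.12], [-61.27, 80.66], [-181.25, 117.63], [-171.15, -9.14], [-177.46, 177.46]. Speed limits (degrees/s): [159.86, 159.86, 180, 180, 180, 180].

### API

Orientations are given as a 3x3 rotation matrix whose columns are the frame's x, y, z axes.
In Python, from station import r, imaging gives the robot as it stands. The module is installed in compiled form; this text tells all that it offers.
- The arm moves only by the tool move_arm, never from a script. Its argument "motion" is one flat list of numbers, 7 for each row, row after row: the shift along the tool's x, y, z in units of 40 mm (1.0 is 40 mm), then the turn, a rotation vector about the tool's x, y, z in units of 5 degrees (1.0 is 5 degrees), then the gripper's target within -1 to 1 (shut at 1, half-way at 0, fully open at -1). In form: [dx, dy, dz, wx, wy, wz, gripper, dx, dy, dz, wx, wy, wz, gripper, ...]. A call has 1 to 20 rows; each row is the pose to reach, as a shift and turn from the pose measured when the call began, along the tool's axes at that moment; what a row does not reach only later rows make up. A row lasts 1/12 s, in which the tool goes at most 41.7 mm and 7.16 degrees, less where a joint would pass 70% of its speed; a pose out of reach is approached as far as the arm can. A call with a gripper value outside its range is refused whole. The fingers move at their own pace and stop on an object; the grip force is fixed at half the most. Time passes only in rows, so rows that repeat a pose let the fingers close. It gives the time, the measured TCP pose, the force and the opening at its end, in the units of the state.
- r.sense(): the state, without advancing time (a new reading comes with each control period).
- imaging.capture(name): name is "side" or "top" or "wrist"; returns the picture (400x640x3 uint8, blue, green, red); there is no depth.
- imaging.camera_params(name): a dict with "intrinsics" (3x3 intrinsics, pixels), "world_from_camera" (4x4, takes a point from camera to world coordinates). Camera axes: x right, y down, z forward; pixel columns grow to the right and rows downward; lengths in m; the calibration is good to about 2 mm. A picture is of the moment at which its call begins: read the wrist's pose just before it. camera_params takes no time and is no camera call; for the wrist camera it gives the pose at the moment of the call.
- r.finish_job(): hands the job in, once; it reports no verdict.
The state is a dict: "time_s": time; "joints": joint angles; "joint_velocities": joint speeds; "effort": joint torques, N m; "tcp_pos": TCP position; "ee_rot": TCP orientation; "wrist_force": force on the tool from outside, world axes, zero at the start; "moment": the same for the moment, N m; "gripper_width": opening from 0.0 (shut) to 1.0 (fully open).
Only numpy, scipy, OpenCV 4.12 (cv2) and the standard library are available. Lean on these libraries where they do the work, as an engineer would, in place of code of your own. Each camera call takes 0.05 s, during which the arm holds its last target.

### The job

With your fingertips, gently push the hand wheel clockwise (seen from above) by its upright red handle through exactly one full turn, so that the handle stands over the yellow pointer again and the battery pack has moved on by one row, without running past. Only then press the green button fully down and let it go. Grasp and lift nothing, leave the pack in its green carriage and leave the other things on the bench where they are.

Things in the scene. Friction and masses are not known exactly. Their poses are not given: they have to be found in the camera images.
- gearhead: Round grey gearhead, about 90 mm across, that carries the hand wheel. Origin on the wheel's vertical axis, 12 mm above the bench, on a 12 mm aluminium base plate; z up. Its own +x, which may be any direction, is where the flat yellow pointer sticks out under the wheel (12 mm wide, reaching to 112 mm from the axis, top 84 mm above the bench)
- handle: upright red handle on the wheel's rim, at the end of a spoke, 70 mm from the wheel's axis; handle 19 mm in diameter, red part from 114 to 168 mm above the bench, origin in its middle, on its axis, at 141 mm. It is a plain round sleeve that can roll about its own axis
- wheel (a joint): dark three-spoke hand wheel, rim centre line at radius 70 mm, rim top 111 mm and hub top 116 mm above the bench. Value: its turning in rad, 0 at the start (handle over the yellow pointer), grows clockwise seen from above; one full turn is 6.283. Stops lie at -0.5 and at two turns. Steady friction: some 3 to 4 N at the handle turn it, and it stays where it is left
- carriage_floor (a point): centre of the inner floor of the green carriage, 34 mm above the bench, beside the wheel (175 mm to its left, on average); geared to the wheel, it slides 20 mm per turn away from the robot
- pack: loose black battery pack of 4 by 3 red and yellow cells, 84 x 64 x 70 mm, sitting in the green carriage under the electrodes of the blue weld head (fixed; its column is up to 330 mm from the wheel's axis and its top 172 mm above the bench). Origin: centre of its underside
- console: grey console box 100 x 85 x 50 mm, fixed on the bench to the right of the wheel; origin: centre of its underside. Carries the green button in the middle of its top
- go_top (a point): centre of the top of the green push button, 34 mm in diameter, pressed straight down
- go (a joint): travel of the green button in m: 0 up, 0.007 fully down; springs back; fully down takes 5 N
- cell: loose red battery cell standing upright, 18 mm in diameter, 65 mm tall, near the console; origin: centre of its underside; leave alone
- spare_pack: loose black pack of 4 by 2 cells, 84 x 44 x 70 mm; origin: centre of its underside; leave alone
- jar: loose glass jar with a steel cap, 72 mm in diameter, 70 mm tall; origin: centre of its underside; leave alone
- driver: loose screwdriver with a yellow handle, lying on the bench; leave alone
Things that resemble listed ones, but are neither listed nor needed, are in the scene too. Leave any orange, pink or purple look-alike of the console alone.

How it is judged:
By the outcome, as a careful person would: the job done as asked, in the order asked, and still so for the second after the job is handed in, with the robot touching nothing.
It also fails if it takes over 72 s, if anything falls off the work surface, if the arm or the gripper's body presses on something with over 40 N, if the wrist force passes 120 N, or if a joint passes its speed limit or range.

## Working session

There is one attempt and no reset: what is moved stays moved. The work goes in short steps, Python scripts to look and compute and a tool call to move; the robot and the scene stay as the last step left them, time stands still between calls to the robot, and variables do not carry over. Pictures are saved under pics/ and viewed, and the job is handed in when it is done.

Besides the shell and the picture viewer there is one more tool, called after "Request:" by a JSON object that holds its "name" and its "arguments". move_arm: Moves the arm, as the interface text tells. Its arguments: {"type":"object","properties":{"motion":{"type":"array","items":{"type":"number"}}},"required":["motion"]}

```bash
mkdir -p pics
python3 - <<'E'
from station import r, imaging
import cv2
s=r.sense()
for k in s: print(k,s[k])
for n in ("side","top","wrist"):
    im=imaging.capture(n); cv2.imwrite(f"pics/{n}0.png",im); p=imaging.camera_params(n); print(n,p)
E
```

```text
time_s 0.0
joints [-6.15605392e+01  2.20894354e+01  3.81130968e-01 -2.84910707e-02
 -6.84113063e+01 -1.48169232e+01]
joint_velocities [-0.00299351 -0.15476133 -0.03401483  0.01311861 -0.09113832  0.06581975]
effort [ 6.08314658e-04 -3.90668249e+01  1.87400848e+01  4.21975538e+00
  1.08674134e-02 -2.04790767e-04]
tcp_pos [ 0.14708485 -0.60683511  0.22148409]
ee_rot [[-9.71911595e-01 -2.35345503e-01 -5.87577373e-04]
 [-2.35346220e-01  9.71909425e-01  2.05583160e-03]
 [ 8.72412649e-05  2.13637068e-03 -9.99997714e-01]]
wrist_force [ 0.2947689  -0.44847793  0.01600547]
moment [-0.05549402  0.02986622  0.0883508 ]
gripper_width 0.9997986456202921
side {'intrinsics': array([[494.02920363,   0.        , 325.59821065],
       [  0.        , 494.02920363, 204.44985559],
       [  0.        ,   0.        ,   1.        ]]), 'world_from_camera': array([[-0.99568526, -0.06536532,  0.06586527,  0.468249  ],
       [-0.09172718,  0.58594429, -0.8051431 ,  0.95559534],
       [ 0.01403505, -0.80771075, -0.58941187,  0.96585145],
       [ 0.        ,  0.        ,  0.        ,  1.        ]])}
top {'int
[... 174 characters left out ...]
om_camera': array([[ 0.02860478, -0.98619642,  0.16309013,  0.36963455],
       [-0.99950944, -0.03030087, -0.00792118, -0.19316328],
       [ 0.01275361, -0.16278354, -0.98657938,  1.34703184],
       [ 0.        ,  0.        ,  0.        ,  1.        ]])}
wrist {'intrinsics': array([[338.62112205,   0.        , 320.13761942],
       [  0.        , 338.62112205, 202.77234539],
       [  0.        ,   0.        ,   1.        ]]), 'world_from_camera': array([[-0.23599007,  0.94069247,  0.24373422,  0.08114982],
       [ 0.97175473,  0.22813815,  0.06037982, -0.62200853],
       [ 0.00119377,  0.25109892, -0.96796069,  0.38436197],
       [ 0.        ,  0.        ,  0.        ,  1.        ]])}
```

View pics/side0.png

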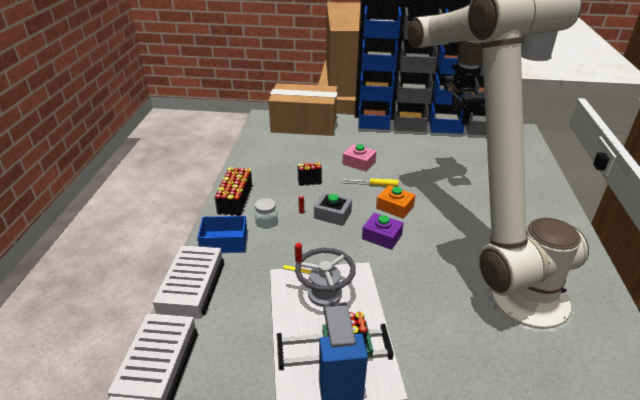

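View pics/top0.png

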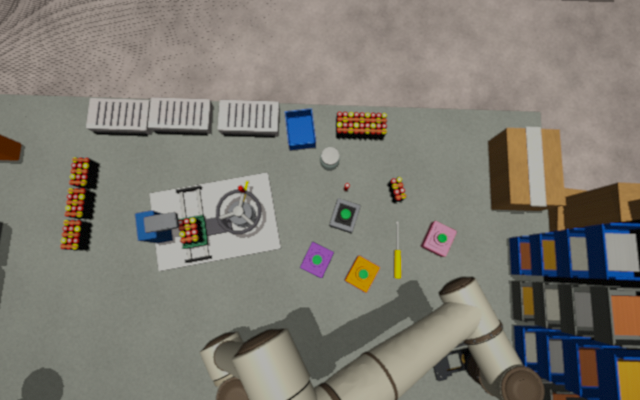

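View pics/wrist0.png

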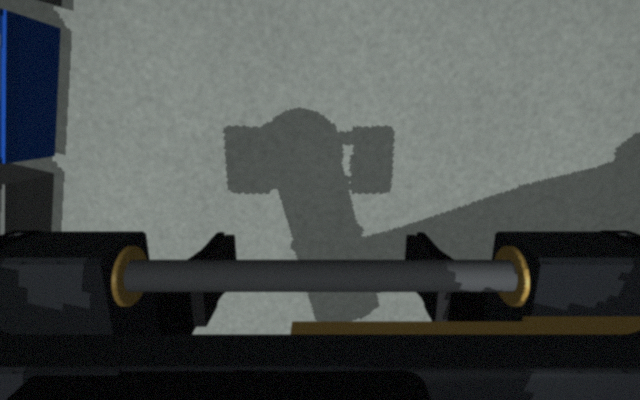

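Top: wheel ≈(240,213), handle ≈(241,188), grey console button ≈(346,214), cell (347,186). Side: handle ≈(298,253), grey console (333,205). The handle is on the far side of the wheel.

```bash
cat > h.py <<'E'
import numpy as np, cv2
from station import r, imaging
def ray(P,uv):
    K=P["intrinsics"];T=P["world_from_camera"]
    d=T[:3,:3]@np.linalg.solve(K,[uv[0],uv[1],1.]); return T[:3,3],d
def plane(P,uv,z):
    o,d=ray(P,uv); return o+d*(z-o[2])/d[2]
def tri(Ps,uvs):
    A=np.zeros((3,3));b=np.zeros(3)
    for P,uv in zip(Ps,uvs):
        o,d=ray(P,uv); d=d/np.linalg.norm(d); M=np.eye(3)-np.outer(d,d);A+=M;b+=M@o
    p=np.linalg.solve(A,b)
    return p,[np.linalg.norm(np.cross(p-ray(P,uv)[0],ray(P,uv)[1]/np.linalg.norm(ray(P,uv)[1]))) for P,uv in zip(Ps,uvs)]
def proj(P,X):
    T=np.linalg.inv(P["world_from_camera"]);c=T[:3,:3]@np.array(X)+T[:3,3];q=P["intrinsics"]@c;return q[:2]/q[2]
def masks(im):
    h=cv2.cvtColor(im,cv2.COLOR_BGR2HSV);H,S,V=cv2.split(h)
    return {"red":((H<8)|(H>172))&(S>150)&(V>70),"green":(H>45)&(H<75)&(S>150)&(V>70),"yellow":(H>22)&(H<33)&(S>150)&(V>100)}
def blobs(m,roi,mn=4):
    x0,y0,x1,y1=roi;n,l,st,c=cv2.connectedComponentsWithStats(m[y0:y1,x0:x1].astype(np.uint8))
    return [(np.round(c[i]+[x0,y0],1).tolist(),(st[i][:4]+[x0,y0,0,0]).tolist(),int(st[i][4])) for i in range(1,n) if st[i][4]>=mn]
E
python3 - <<'E'
from h import *
for n,roi in (("top",(200,160,380,290)),("side",(260,180,430,300))):
    im=cv2.imread(f"pics/{n}0.png");m=masks(im)
    for k in m:print(n,k,blobs(m[k],roi))
    x0,y0,x1,y1=roi
    if n=="top":cv2.imwrite("pics/ctop.png",cv2.resize(im[165:265,140:290],None,fx=5,fy=5,interpolation=2))
    else:cv2.imwrite("pics/cside.png",cv2.resize(im[185:325,250:400],None,fx=4,fy=4,interpolation=2))
E
```

```text
top red [([240.3, 188.2], [238, 186, 5, 5], 20), ([346.0, 187.7], [345, 187, 3, 3], 7)]
top green [([345.4, 213.6], [341, 209, 10, 10], 85), ([316.5, 259.5], [313, 256, 8, 8], 52), ([363.3, 273.8], [360, 270, 8, 9], 51)]
top yellow [([245.7, 185.7], [244, 182, 4, 8], 19), ([360.5, 259.5], [358, 258, 7, 4], 11), ([359.7, 264.0], [356, 262, 10, 5], 19), ([369.0, 266.7], [368, 266, 3, 3], 6), ([355.6, 279.6], [348, 268, 21, 19], 94), ([363.1, 274.3], [357, 268, 13, 13], 46)]
side red [([301.1, 204.3], [299, 196, 5, 17], 55), ([298.1, 252.2], [295, 243, 7, 19], 103)]
side green [([396.8, 190.1], [393, 187, 8, 7], 47), ([332.8, 197.7], [328, 194, 11, 8], 61), ([383.3, 219.2], [379, 216, 10, 8], 65)]
side yellow [([384.0, 182.3], [370, 180, 28, 9], 155), ([288.7, 267.2], [283, 265, 12, 5], 38), ([305.2, 270.6], [301, 269, 10, 4], 28)]
```

View pics/ctop.png

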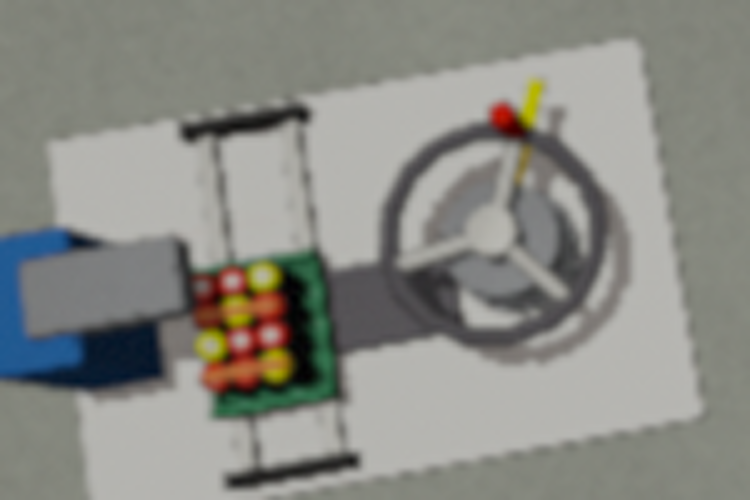

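View pics/cside.png

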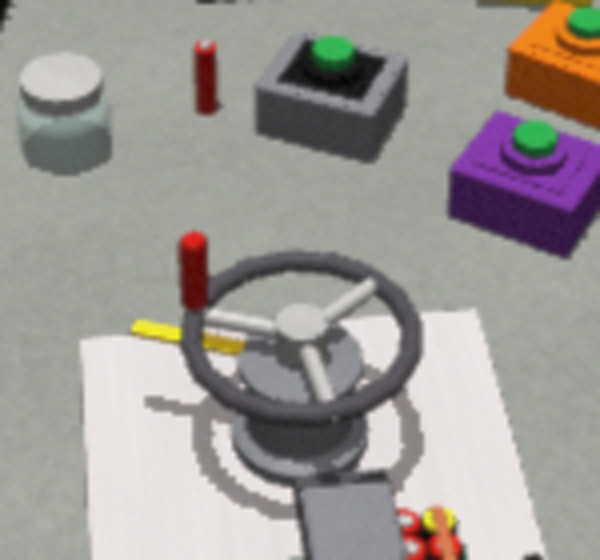

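Run:
```python
from h import *
P={n:imaging.camera_params(n) for n in("top","side")}
def t(nm,a,b): print(nm,*[np.round(x,4) for x in tri([P["top"],P["side"]],[a,b])])
t("handle",(240.3,188.2),(298.1,252.2))
t("hub",(238,210.7),(325.1,264.2))
t("button",(345.4,213.6),(332.8,197.2))
t("cell",(346,187.7),(301.1,204.3))
h=plane(P["top"],(238,210.7),.116);print("hub",h)
hs=plane(P["side"],(325.1,264.2),.116);print("hubside",hs)
print("handle side z141",plane(P["side"],(298.1,252.2),.141), "top z.15",plane(P["top"],(240.3,188.2),.155))
# pointer dir: tip & blobs
for n,u in(("top",(245.7,185.7)),("top",(247.8,181)),("side",(288.7,267.2)),("side",(283,265.5)),("side",(305.2,270.6))):
    p=plane(P[n],u,.084);d=p-(h if n=="top" else hs);print("ptr",n,p,np.hypot(d[0],d[1]),np.degrees(np.arctan2(d[1],d[0])))
print("pack",plane(P["top"],(140+240/5,165+325/5),.105), "carriage corners",[plane(P["top"],(140+a/5,165+b/5),.06).round(3) for a,b in((320,250),(338,397),(215,415))], "head",[plane(P["top"],(140+a/5,165+b/5),.172).round(3) for a,b in((183,238),(188,315),(20,265),(30,340))])
```

```text
handle [0.6109 0.0409 0.1439] [0.0013 0.0013]
hub [0.5415 0.049  0.1175] [0.0004 0.0004]
button [ 0.5495 -0.3086  0.0704] [0.0002 0.0002]
cell [ 0.6497 -0.3129  0.0312] [0.0012 0.0012]
hub [0.54215211 0.04932614 0.116     ]
hubside [0.54117789 0.04752628 0.116     ]
handle side z141 [0.61015715 0.03799514 0.141     ] top z.15 [0.60998433 0.03877974 0.155     ]
ptr top [0.63357428 0.03473885 0.084     ] 0.09257862805456846 -9.065680851949443
ptr top [0.650208   0.02853227 0.084     ] 0.1100384562902003 -10.8926300188788
ptr side [0.63611724 0.03453564 0.084     ] 0.09582399881255628 -7.791451797621467
ptr side [0.65171385 0.02982031 0.084     ] 0.11194507553236152 -9.10049349581058
ptr side [0.59231979 0.04247492 0.084     ] 0.051390765379908804 -5.6408889237006115
pack [0.47468036 0.21141089 0.105     ] carriage corners [array([0.532, 0.176, 0.06 ]), array([0.432, 0.156, 0.06 ]), array([0.417, 0.238, 0.06 ])] head [array([0.522, 0.23 , 0.172]), array([0.474, 0.222, 0.172]), array([0.502, 0.329, 0.172]), array([0.456, 0.318, 0.172])]
```

Request:
{"name": "move_arm", "arguments": {"motion": [-0.3, 0.3, -0.1, 0, 0, 0.3, 1, -1.0, 0.9, -0.3, 0, 0, 0.8, 1, -1.8, 1.6, -0.6, 0, 0, 1.4, 1, -2.6, 2.3, -0.75, 0, 0, 2.0, 1, -3.4, 3.0, -0.75, 0, 0, 2.6, 1, -4.2, 3.7, -0.75, 0, 0, 3.2, 1, -5.0, 4.4, -0.75, 0, 0, 3.8, 1, -5.8, 5.1, -0.75, 0, 0, 4.4, 1, -6.6, 5.9, -0.75, 0, 0, 4.4, 1, -7.4, 6.6, -0.75, 0, 0, 4.4, 1, -8.2, 7.3, -0.75, 0, 0, 4.4, 1, -9.0, 8.1, -0.75, 0, 0, 4.4, 1, -9.8, 8.8, -0.75, 0, 0, 4.4, 1, -10.6, 9.5, -0.75, 0, 0, 4.4, 1, -11.4, 10.2, -0.75, 0, 0, 4.4, 1, -12.2, 11.0, -0.75, 0, 0, 4.4, 1, -12.9, 11.7, -0.75, 0, 0, 4.4, 1, -13.4, 12.2, -0.75, 0, 0, 4.4, 1, -13.7, 12.5, -0.75, 0, 0, 4.4, 1, -13.7, 12.5, -0.75, 0, 0, 4.4, 1]}}

```text
time_s: 1.82
tcp_pos: [0.564, 0.0117, 0.2513]
ee_rot: [[-0.99, 0.141, -0.001], [0.141, 0.99, 0.002], [0.001, 0.002, -1.0]]
wrist_force: [0.4, -0.7, 0.2]
gripper_width: 0.008
```

Request:
{"name": "move_arm", "arguments": {"motion": [-0.5, 1.0, 0, 0, 0, 0, 1, -1.0, 1.8, 0, 0, 0, 0, 1, -1.1, 2.1, 0, 0, 0, 0, 1, -1.1, 2.1, 0, 0, 0, 0, 1]}}

```text
time_s: 2.15
tcp_pos: [0.6206, 0.0911, 0.2497]
ee_rot: [[-0.99, 0.139, -0.002], [0.139, 0.99, 0.002], [0.003, 0.001, -1.0]]
wrist_force: [-0.2, -0.4, 1.2]
gripper_width: 0.006
```

Run:
```python
from h import *
s=r.sense();print(s["tcp_pos"]);P=imaging.camera_params("wrist");im=imaging.capture("wrist");cv2.imwrite("pics/w1.png",im)
np.save("pw1.npy",P["world_from_camera"]);print(P["world_from_camera"])
m=masks(im)
for k in m:print(k,blobs(m[k],(0,0,640,400),30))
```

```text
[0.62058249 0.09108109 0.24971461]
[[ 1.38379386e-01  9.59196032e-01  2.46564632e-01  5.53659024e-01]
 [ 9.90378980e-01 -1.34220605e-01 -3.36794584e-02  1.01649422e-01]
 [ 7.88851370e-04  2.48852972e-01 -9.68540952e-01  4.12531987e-01]
 [ 0.00000000e+00  0.00000000e+00  0.00000000e+00  1.00000000e+00]]
red [([418.9, 2.1], [410, 0, 19, 6], 88), ([474.2, 7.7], [465, 1, 19, 12], 104), ([424.9, 19.2], [416, 7, 22, 24], 233), ([478.0, 25.6], [468, 14, 22, 24], 253), ([455.4, 34.1], [445, 23, 22, 24], 275), ([251.0, 202.5], [241, 192, 21, 21], 327)]
green []
yellow [([446.8, 2.3], [440, 0, 18, 8], 65), ([451.4, 17.0], [442, 11, 19, 11], 95), ([432.4, 43.2], [422, 32, 22, 23], 265), ([271.5, 164.8], [271, 152, 2, 27], 53), ([268.4, 210.3], [262, 194, 11, 28], 200)]
```

View pics/w1.png

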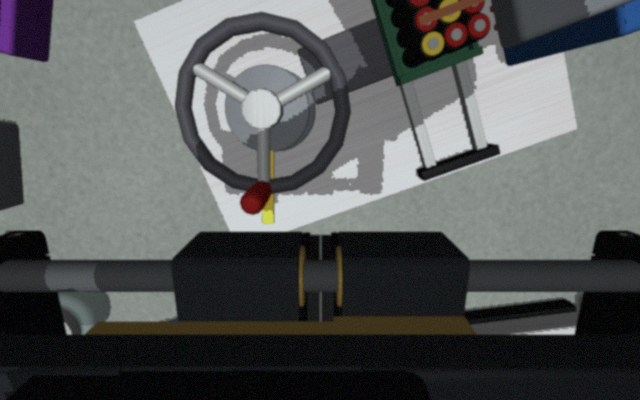

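Wrist view: hub (261,109), handle top ≈(251,203), pointer tip ≈(268,220).

Run:
```python
from h import *
P=imaging.camera_params("wrist")
im=cv2.imread("pics/w1.png")
c=cv2.HoughCircles(cv2.medianBlur(cv2.cvtColor(im[60:160,200:330],cv2.COLOR_BGR2GRAY),3),cv2.HOUGH_GRADIENT,1,50,param1=150,param2=15,minRadius=15,maxRadius=25);print(c)
c=cv2.HoughCircles(cv2.medianBlur(cv2.cvtColor(im[0:210,150:370],cv2.COLOR_BGR2GRAY),3),cv2.HOUGH_GRADIENT,1,50,param1=150,param2=15,minRadius=75,maxRadius=95);print(c)
h=plane(P,(261,109),.116);print("hub",h)
cv2.imwrite("pics/cw1.png",cv2.resize(im[80:240,180:340],None,fx=4,fy=4,interpolation=2))
for nm,u,z in(("htop",(251,201),.168),("ptrmid",(268.4,210.3),.084),("ptrin",(271.5,164.8),.084)):
    p=plane(P,u,z);d=p-h;print(nm,p,np.hypot(*d[:2]),np.degrees(np.arctan2(d[1],d[0])))
```

```text
[[[62.5 49.5 20.7]]]
[[[119.5 100.5  94.4]
  [107.5  11.5  84.5]]]
hub [0.54004376 0.051634   0.116     ]
htop [0.60629194 0.04071291 0.168     ] 0.06714232585128645 -9.361083211319272
ptrmid [0.63663021 0.03583699 0.084     ] 0.09786975447679638 -9.288664872078288
ptrin [0.59170253 0.04697356 0.084     ] 0.05186857276765662 -5.155037709567355
```

View pics/cw1.png

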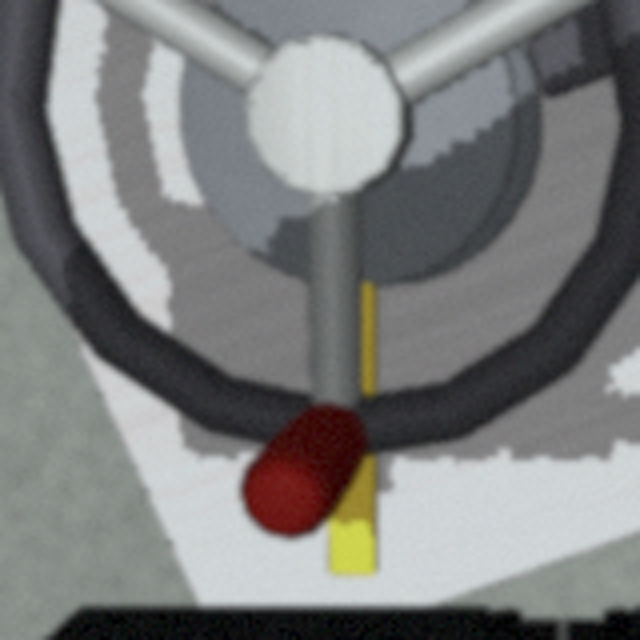

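Request:
{"name": "move_arm", "arguments": {"motion": [0, 0, 0.4, 0, 0, 0, 1, 0, 0, 1.0, 0, 0, 0, 1, 0, 0, 1.7, 0, 0, 0, 1, 0, 0, 2.3, 0, 0, 0, 1, 0, 0, 2.8, 0, 0, 0, 1, 0, 0, 3.0, 0, 0, 0, 1, 0, 0, 3.0, 0, 0, 0, 1]}}

```text
time_s: 2.78
tcp_pos: [0.6172, 0.0881, 0.1281]
ee_rot: [[-0.99, 0.141, -0.008], [0.141, 0.99, -0.0], [0.008, -0.002, -1.0]]
wrist_force: [-0.5, 0.8, 1.1]
gripper_width: 0.005
```

Request:
{"name": "move_arm", "arguments": {"motion": [0, -0.15, 0, 0, 0, 0, 1, 0, -0.3, 0, 0, 0, 0, 1, 0, -0.4, 0, 0, 0, 0, 1, 0, -0.4, 0, 0, 0, 0, 1]}}

```text
time_s: 3.12
tcp_pos: [0.6153, 0.0712, 0.1296]
ee_rot: [[-0.99, 0.142, -0.006], [0.142, 0.99, 0.0], [0.006, -0.001, -1.0]]
wrist_force: [-0.3, 0.1, -0.1]
gripper_width: 0.005
```

Run:
```python
from h import *
s=r.sense();print(s["tcp_pos"],s["wrist_force"])
im=imaging.capture("side");cv2.imwrite("pics/s2.png",cv2.resize(im[185:325,250:400],None,fx=4,fy=4,interpolation=2))
```

```text
[0.61530455 0.07116496 0.12963771] [-0.26189378  0.07301775 -0.07067677]
```

View pics/s2.png

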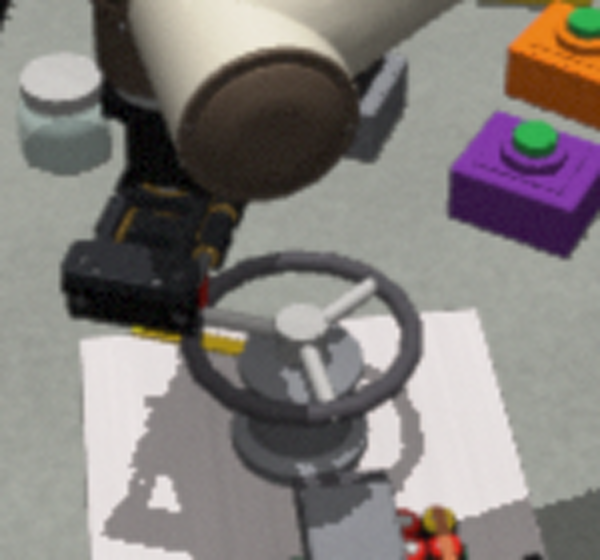

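Run:
```python
from h import *
P=imaging.camera_params("side")
for X in((.615,.071,.13),(.615,.166,.2),(.653,.166,.2),(.577,.166,.2)): 
    print(X,(proj(P,X)-[250,185])*4)
```

```text
(0.615, 0.071, 0.13) [177.58706495 317.31525946]
(0.615, 0.166, 0.2) [150.2584503  341.45189485]
(0.653, 0.166, 0.2) [ 82.59072624 336.38658785]
(0.577, 0.166, 0.2) [218.23571268 346.54037252]
```

Request:
{"name": "move_arm", "arguments": {"motion": [0, -0.05, 0, 0, 0, 0, 1, 0, -0.1, 0, 0, 0, 0, 1, 0, -0.1, 0, 0, 0, 0, 1]}}

```text
time_s: 3.42
tcp_pos: [0.6148, 0.0675, 0.1298]
ee_rot: [[-0.99, 0.142, -0.005], [0.142, 0.99, 0.0], [0.005, -0.0, -1.0]]
wrist_force: [1.0, 0.7, -0.0]
gripper_width: 0.003
```

Request:
{"name": "move_arm", "arguments": {"motion": [0, -0.03, 0, 0, 0, 0, 1, 0, -0.05, 0, 0, 0, 0, 1]}}

```text
time_s: 3.58
tcp_pos: [0.6146, 0.0655, 0.1298]
ee_rot: [[-0.99, 0.142, -0.005], [0.142, 0.99, 0.0], [0.005, -0.0, -1.0]]
wrist_force: [-0.2, -0.0, 1.0]
gripper_width: 0.008
```

Request:
{"name": "move_arm", "arguments": {"motion": [0, -0.03, 0, 0, 0, 0, 1, 0, -0.05, 0, 0, 0, 0, 1]}}

```text
time_s: 3.75
tcp_pos: [0.6143, 0.0635, 0.1297]
ee_rot: [[-0.99, 0.142, -0.005], [0.142, 0.99, 0.0], [0.005, -0.001, -1.0]]
wrist_force: [-0.9, 0.5, 0.1]
gripper_width: 0.006
```

Request:
{"name": "move_arm", "arguments": {"motion": [0, -0.03, 0, 0, 0, 0, 1, 0, -0.05, 0, 0, 0, 0, 1]}}

```text
time_s: 3.92
tcp_pos: [0.6139, 0.0613, 0.1296]
ee_rot: [[-0.99, 0.142, -0.006], [0.142, 0.99, 0.0], [0.006, -0.001, -1.0]]
wrist_force: [0.2, -0.1, 0.3]
gripper_width: 0.008
```

Request:
{"name": "move_arm", "arguments": {"motion": [0, -0.03, 0, 0, 0, 0, 1, 0, -0.05, 0, 0, 0, 0, 1]}}

```text
time_s: 4.08
tcp_pos: [0.6139, 0.0599, 0.1296]
ee_rot: [[-0.99, 0.142, -0.005], [0.142, 0.99, 0.001], [0.005, 0.001, -1.0]]
wrist_force: [0.5, 3.4, -0.3]
gripper_width: 0.007
```

Request:
{"name": "move_arm", "arguments": {"motion": [0, -0.03, 0, 0, 0, 0, 1, 0, -0.05, 0, 0, 0, 0, 1]}}

```text
time_s: 4.25
tcp_pos: [0.6139, 0.0585, 0.1296]
ee_rot: [[-0.99, 0.142, -0.004], [0.142, 0.99, 0.002], [0.004, 0.002, -1.0]]
wrist_force: [0.9, 4.0, -0.6]
gripper_width: 0.002
```

Request:
{"name": "move_arm", "arguments": {"motion": [0, -0.03, 0, 0, 0, 0, 1, 0, -0.05, 0, 0, 0, 0, 1]}}

```text
time_s: 4.42
tcp_pos: [0.6137, 0.0567, 0.1297]
ee_rot: [[-0.99, 0.142, -0.004], [0.142, 0.99, 0.003], [0.004, 0.002, -1.0]]
wrist_force: [0.7, 3.1, -0.5]
gripper_width: 0.007
```

Contact found at TCP ≈(0.6139,0.0602). Now circling in arcs, keeping orientation fixed.

```bash
cat > arc.py <<'E'
from h import *
import sys
C=np.array([.541,.050]);R=.070
def arc(end,n=20,z=.130):
    s=r.sense();p=s["tcp_pos"];M=s["ee_rot"];d=p[:2]-C
    a0=np.degrees(np.arctan2(d[1],d[0]));
    while a0-end<0:a0+=360
    while a0-end>=360:a0-=360
    r0=np.hypot(*d);print("phi",a0,"r",r0,"F",s["wrist_force"].round(1))
    out=[]
    for k in range(1,n+1):
        f=min(1,k/(n-1));a=np.radians(a0+(end-a0)*f);rr=r0+(R-r0)*f
        X=np.array([*(C+rr*np.array([np.cos(a),np.sin(a)])),z])
        out+= [*(np.round(M.T@(X-p)/.04,2)+0.),0,0,0,1]
    print([float(x) if x%1 else int(x) for x in out])
if __name__=="__main__":arc(float(sys.argv[1]))
E
python3 arc.py -70
```

```text
phi 5.287309556645514 r 0.07304689030303575 F [ 0.7  3.1 -0.5]
[-0.02, -0.12, -0.01, 0, 0, 0, 1, -0.03, -0.25, -0.01, 0, 0, 0, 1, -0.04, -0.38, -0.01, 0, 0, 0, 1, -0.03, -0.5, -0.01, 0, 0, 0, 1, -0.02, -0.62, -0.01, 0, 0, 0, 1, 0, -0.75, -0.01, 0, 0, 0, 1, 0.03, -0.87, -0.01, 0, 0, 0, 1, 0.07, -0.99, -0.01, 0, 0, 0, 1, 0.12, -1.1, -0.01, 0, 0, 0, 1, 0.17, -1.21, -0.01, 0, 0, 0, 1, 0.24, -1.32, -0.01, 0, 0, 0, 1, 0.3, -1.42, -0.01, 0, 0, 0, 1, 0.38, -1.52, -0.01, 0, 0, 0, 1, 0.46, -1.61, -0.01, 0, 0, 0, 1, 0.55, -1.69, -0.01, 0, 0, 0, 1, 0.64, -1.77, -0.01, 0, 0, 0, 1, 0.74, -1.85, -0.01, 0, 0, 0, 1, 0.84, -1.91, -0.01, 0, 0, 0, 1, 0.95, -1.97, -0.01, 0, 0, 0, 1, 0.95, -1.97, -0.01, 0, 0, 0, 1]
```

Request:
{"name": "move_arm", "arguments": {"motion": [-0.02, -0.12, 0, 0, 0, 0, 1, -0.03, -0.25, 0, 0, 0, 0, 1, -0.04, -0.38, 0, 0, 0, 0, 1, -0.03, -0.5, 0, 0, 0, 0, 1, -0.02, -0.62, 0, 0, 0, 0, 1, 0, -0.75, 0, 0, 0, 0, 1, 0.03, -0.87, 0, 0, 0, 0, 1, 0.07, -0.99, 0, 0, 0, 0, 1, 0.12, -1.1, 0, 0, 0, 0, 1, 0.17, -1.21, 0, 0, 0, 0, 1, 0.24, -1.32, 0, 0, 0, 0, 1, 0.3, -1.42, 0, 0, 0, 0, 1, 0.38, -1.52, 0, 0, 0, 0, 1, 0.46, -1.61, 0, 0, 0, 0, 1, 0.55, -1.7, 0, 0, 0, 0, 1, 0.64, -1.78, 0, 0, 0, 0, 1, 0.74, -1.85, 0, 0, 0, 0, 1, 0.84, -1.91, 0, 0, 0, 0, 1, 0.95, -1.97, 0, 0, 0, 0, 1, 0.95, -1.97, 0, 0, 0, 0, 1]}}

```text
time_s: 6.08
tcp_pos: [0.5634, -0.0165, 0.1297]
ee_rot: [[-0.99, 0.142, -0.006], [0.142, 0.99, 0.002], [0.006, 0.001, -1.0]]
wrist_force: [1.1, -0.3, 0.7]
gripper_width: 0.002
```

```bash
python3 - <<'E'
from h import *
s=r.sense();print(s["tcp_pos"],s["wrist_force"])
im=imaging.capture("side");cv2.imwrite("pics/s3.png",cv2.resize(im[185:325,250:400],None,fx=4,fy=4,interpolation=2))
m=masks(im);print(blobs(m["red"],(270,225,380,300)))
im=imaging.capture("wrist");cv2.imwrite("pics/w3.png",im)
E
python3 arc.py -150
```

```text
[ 0.56339836 -0.01645548  0.12974617] [ 1.10096253 -0.33703727  0.68512912]
[([327.6, 240.1], [325, 230, 5, 19], 63)]
phi -71.23530711741148 r 0.06988266785059256 F [-0.  -0.7  1. ]
[0.11, -0.05, -0.01, 0, 0, 0, 1, 0.23, -0.1, -0.01, 0, 0, 0, 1, 0.35, -0.13, -0.01, 0, 0, 0, 1, 0.48, -0.16, -0.01, 0, 0, 0, 1, 0.6, -0.18, -0.01, 0, 0, 0, 1, 0.73, -0.19, -0.01, 0, 0, 0, 1, 0.86, -0.19, -0.01, 0, 0, 0, 1, 0.98, -0.18, -0.01, 0, 0, 0, 1, 1.11, -0.16, -0.01, 0, 0, 0, 1, 1.23, -0.14, -0.01, 0, 0, 0, 1, 1.35, -0.1, 0, 0, 0, 0, 1, 1.47, -0.05, 0, 0, 0, 0, 1, 1.58, 0, 0, 0, 0, 0, 1, 1.7, 0.06, 0, 0, 0, 0, 1, 1.8, 0.13, 0, 0, 0, 0, 1, 1.9, 0.21, 0, 0, 0, 0, 1, 2, 0.29, 0, 0, 0, 0, 1, 2.09, 0.38, 0, 0, 0, 0, 1, 2.17, 0.48, 0, 0, 0, 0, 1, 2.17, 0.48, 0, 0, 0, 0, 1]
```

View pics/s3.png

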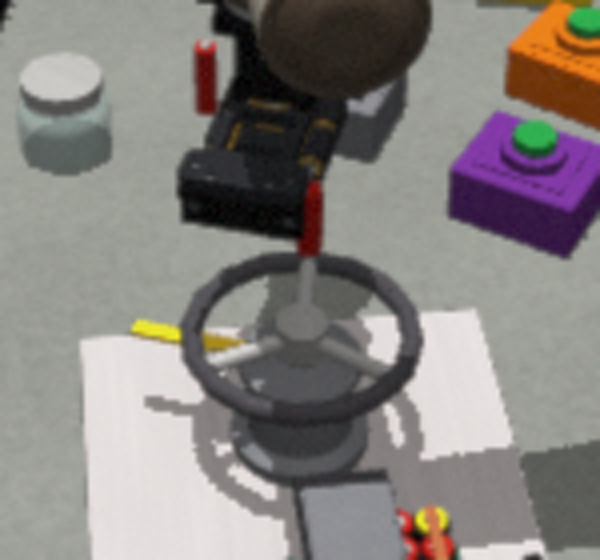

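View pics/w3.png

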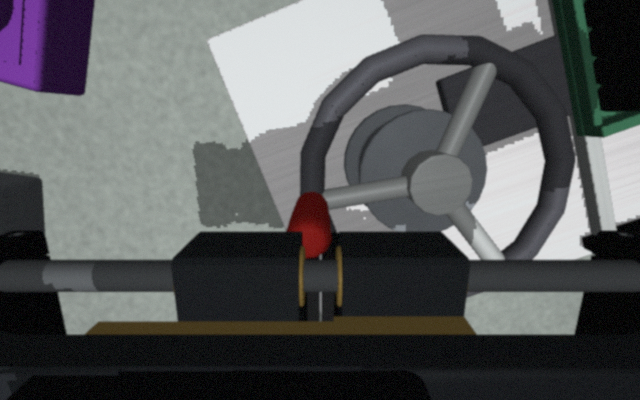

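Handle now ≈ -y side (≈85° turned), pushing works. Continue.

Request:
{"name": "move_arm", "arguments": {"motion": [0.11, -0.05, 0, 0, 0, 0, 1, 0.23, -0.1, 0, 0, 0, 0, 1, 0.35, -0.13, 0, 0, 0, 0, 1, 0.48, -0.16, 0, 0, 0, 0, 1, 0.6, -0.18, 0, 0, 0, 0, 1, 0.73, -0.19, 0, 0, 0, 0, 1, 0.86, -0.19, 0, 0, 0, 0, 1, 0.98, -0.18, 0, 0, 0, 0, 1, 1.11, -0.16, 0, 0, 0, 0, 1, 1.23, -0.14, 0, 0, 0, 0, 1, 1.35, -0.1, 0, 0, 0, 0, 1, 1.47, -0.05, 0, 0, 0, 0, 1, 1.58, 0, 0, 0, 0, 0, 1, 1.7, 0.06, 0, 0, 0, 0, 1, 1.8, 0.13, 0, 0, 0, 0, 1, 1.9, 0.21, 0, 0, 0, 0, 1, 2, 0.29, 0, 0, 0, 0, 1, 2.09, 0.38, 0, 0, 0, 0, 1, 2.17, 0.48, 0, 0, 0, 0, 1, 2.17, 0.48, 0, 0, 0, 0, 1]}}

```text
time_s: 7.85
tcp_pos: [0.4789, 0.0158, 0.1298]
ee_rot: [[-0.99, 0.142, -0.008], [0.141, 0.99, 0.002], [0.009, 0.001, -1.0]]
wrist_force: [-0.3, -0.7, -0.5]
gripper_width: 0.007
```

```bash
python3 arc.py -230
```

```text
phi -151.13571084374655 r 0.07085775180134088 F [-0.3 -0.7 -0.5]
[0.07, 0.11, 0, 0, 0, 0, 1, 0.14, 0.22, 0, 0, 0, 0, 1, 0.19, 0.33, 0, 0, 0, 0, 1, 0.24, 0.45, 0, 0, 0, 0, 1, 0.28, 0.57, 0, 0, 0, 0, 1, 0.31, 0.7, 0, 0, 0, 0, 1, 0.33, 0.82, 0, 0, 0, 0, 1, 0.34, 0.95, 0, 0, 0, 0, 1, 0.35, 1.08, 0, 0, 0, 0, 1, 0.34, 1.2, 0, 0, 0, 0, 1, 0.32, 1.33, 0, 0, 0, 0, 1, 0.3, 1.46, 0, 0, 0, 0, 1, 0.27, 1.58, 0, 0, 0, 0, 1, 0.22, 1.7, 0, 0, 0, 0, 1, 0.17, 1.81, 0, 0, 0, 0, 1, 0.11, 1.93, 0, 0, 0, 0, 1, 0.05, 2.03, 0, 0, 0, 0, 1, -0.03, 2.14, 0, 0, 0, 0, 1, -0.11, 2.23, 0, 0, 0, 0, 1, -0.11, 2.23, 0, 0, 0, 0, 1]
```

Request:
{"name": "move_arm", "arguments": {"motion": [0.07, 0.11, 0, 0, 0, 0, 1, 0.14, 0.22, 0, 0, 0, 0, 1, 0.19, 0.33, 0, 0, 0, 0, 1, 0.24, 0.45, 0, 0, 0, 0, 1, 0.28, 0.57, 0, 0, 0, 0, 1, 0.31, 0.7, 0, 0, 0, 0, 1, 0.33, 0.82, 0, 0, 0, 0, 1, 0.34, 0.95, 0, 0, 0, 0, 1, 0.35, 1.08, 0, 0, 0, 0, 1, 0.34, 1.2, 0, 0, 0, 0, 1, 0.32, 1.33, 0, 0, 0, 0, 1, 0.3, 1.46, 0, 0, 0, 0, 1, 0.27, 1.58, 0, 0, 0, 0, 1, 0.22, 1.7, 0, 0, 0, 0, 1, 0.17, 1.81, 0, 0, 0, 0, 1, 0.11, 1.93, 0, 0, 0, 0, 1, 0.05, 2.03, 0, 0, 0, 0, 1, -0.03, 2.14, 0, 0, 0, 0, 1, -0.11, 2.23, 0, 0, 0, 0, 1, -0.11, 2.23, 0, 0, 0, 0, 1]}}

```text
time_s: 9.52
tcp_pos: [0.4971, 0.1048, 0.13]
ee_rot: [[-0.99, 0.141, -0.007], [0.141, 0.99, 0.004], [0.007, 0.003, -1.0]]
wrist_force: [-0.1, -0.0, 0.4]
gripper_width: 0.007
```

```bash
python3 - <<'E'
from h import *
im=imaging.capture("top");cv2.imwrite("pics/t4.png",cv2.resize(im[165:265,140:290],None,fx=5,fy=5,interpolation=2))
im=imaging.capture("side");cv2.imwrite("pics/s4.png",cv2.resize(im[185:325,250:400],None,fx=4,fy=4,interpolation=2))
E
python3 arc.py -310
```

```text
phi -231.11796322954 r 0.07004113959579766 F [-0.3  0.4 -0.1]
[-0.09, 0.09, 0, 0, 0, 0, 1, -0.19, 0.17, 0, 0, 0, 0, 1, -0.29, 0.25, 0, 0, 0, 0, 1, -0.39, 0.32, 0, 0, 0, 0, 1, -0.51, 0.38, 0, 0, 0, 0, 1, -0.62, 0.43, 0, 0, 0, 0, 1, -0.74, 0.47, 0, 0, 0, 0, 1, -0.86, 0.51, 0, 0, 0, 0, 1, -0.99, 0.53, 0, 0, 0, 0, 1, -1.11, 0.55, 0, 0, 0, 0, 1, -1.24, 0.56, 0, 0, 0, 0, 1, -1.37, 0.55, 0, 0, 0, 0, 1, -1.49, 0.54, -0.01, 0, 0, 0, 1, -1.62, 0.52, -0.01, 0, 0, 0, 1, -1.74, 0.49, -0.01, 0, 0, 0, 1, -1.86, 0.46, -0.01, 0, 0, 0, 1, -1.98, 0.41, -0.01, 0, 0, 0, 1, -2.09, 0.35, -0.01, 0, 0, 0, 1, -2.2, 0.29, -0.01, 0, 0, 0, 1, -2.2, 0.29, -0.01, 0, 0, 0, 1]
```

View pics/s4.png

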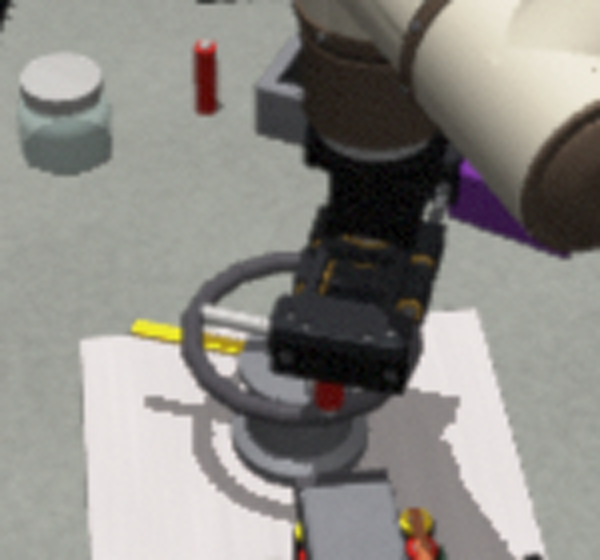

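View pics/t4.png

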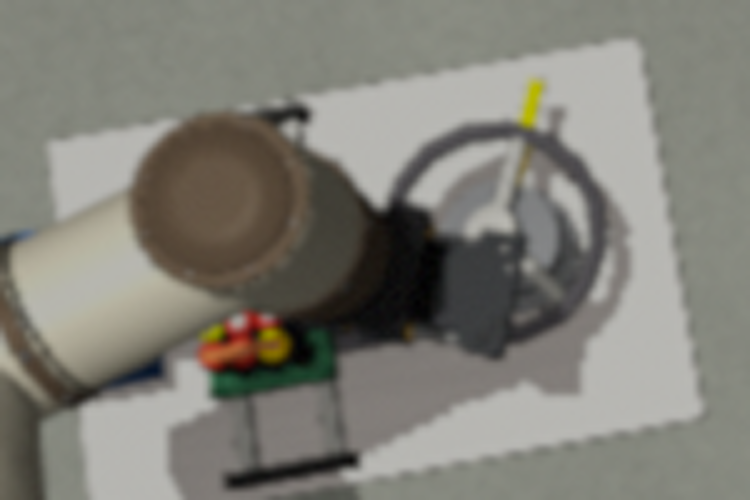

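Handle (side crop 330,395) at the carriage side, fine. Continue.

Request:
{"name": "move_arm", "arguments": {"motion": [-0.09, 0.09, 0, 0, 0, 0, 1, -0.19, 0.17, 0, 0, 0, 0, 1, -0.29, 0.25, 0, 0, 0, 0, 1, -0.39, 0.32, 0, 0, 0, 0, 1, -0.51, 0.38, 0, 0, 0, 0, 1, -0.62, 0.43, 0, 0, 0, 0, 1, -0.74, 0.47, 0, 0, 0, 0, 1, -0.86, 0.51, 0, 0, 0, 0, 1, -0.99, 0.53, 0, 0, 0, 0, 1, -1.11, 0.55, 0, 0, 0, 0, 1, -1.24, 0.56, 0, 0, 0, 0, 1, -1.37, 0.55, 0, 0, 0, 0, 1, -1.49, 0.54, 0, 0, 0, 0, 1, -1.62, 0.52, 0, 0, 0, 0, 1, -1.74, 0.49, 0, 0, 0, 0, 1, -1.86, 0.46, 0, 0, 0, 0, 1, -1.98, 0.41, 0, 0, 0, 0, 1, -2.09, 0.35, 0, 0, 0, 0, 1, -2.2, 0.29, 0, 0, 0, 0, 1, -2.2, 0.29, 0, 0, 0, 0, 1]}}

```text
time_s: 11.28
tcp_pos: [0.5876, 0.1035, 0.1297]
ee_rot: [[-0.99, 0.141, -0.003], [0.141, 0.99, 0.005], [0.004, 0.004, -1.0]]
wrist_force: [-0.3, 0.8, 0.0]
gripper_width: 0.008
```

```bash
python3 - <<'E'
from h import *
im=imaging.capture("side");cv2.imwrite("pics/s5.png",cv2.resize(im[185:325,250:400],None,fx=4,fy=4,interpolation=2))
im=imaging.capture("wrist");cv2.imwrite("pics/w5.png",im)
E
python3 arc.py -336
```

```text
phi -310.7437009642403 r 0.07075791420935751 F [-0.1  1.3  0.6]
[-0.03, -0.02, -0.01, 0, 0, 0, 1, -0.07, -0.05, -0.01, 0, 0, 0, 1, -0.1, -0.07, -0.01, 0, 0, 0, 1, -0.13, -0.1, -0.01, 0, 0, 0, 1, -0.16, -0.12, -0.01, 0, 0, 0, 1, -0.19, -0.15, -0.01, 0, 0, 0, 1, -0.22, -0.18, -0.01, 0, 0, 0, 1, -0.25, -0.21, -0.01, 0, 0, 0, 1, -0.28, -0.24, -0.01, 0, 0, 0, 1, -0.31, -0.27, -0.01, 0, 0, 0, 1, -0.34, -0.3, -0.01, 0, 0, 0, 1, -0.36, -0.33, -0.01, 0, 0, 0, 1, -0.39, -0.36, -0.01, 0, 0, 0, 1, -0.41, -0.39, -0.01, 0, 0, 0, 1, -0.44, -0.42, -0.01, 0, 0, 0, 1, -0.46, -0.46, -0.01, 0, 0, 0, 1, -0.49, -0.49, -0.01, 0, 0, 0, 1, -0.51, -0.52, -0.01, 0, 0, 0, 1, -0.53, -0.56, -0.01, 0, 0, 0, 1, -0.53, -0.56, -0.01, 0, 0, 0, 1]
```

View pics/s5.png

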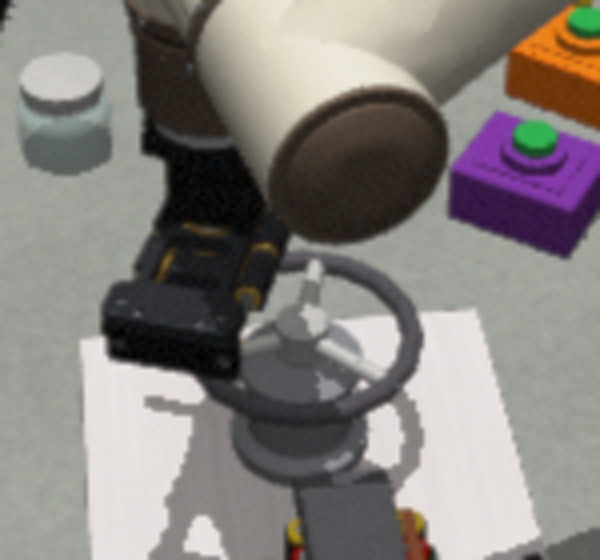

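View pics/w5.png

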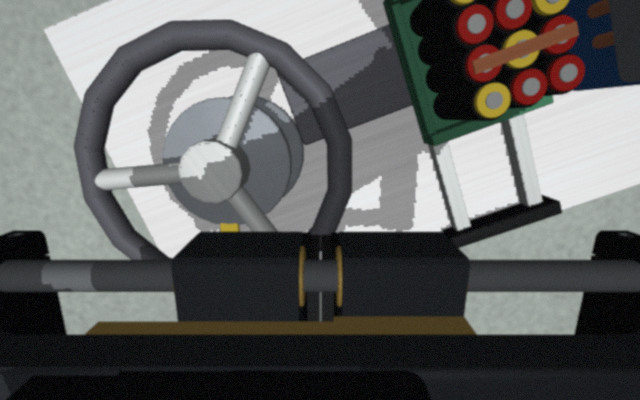

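Request:
{"name": "move_arm", "arguments": {"motion": [-0.05, -0.04, 0, 0, 0, 0, 1, -0.1, -0.07, 0, 0, 0, 0, 1, -0.16, -0.12, 0, 0, 0, 0, 1, -0.22, -0.18, 0, 0, 0, 0, 1, -0.28, -0.24, 0, 0, 0, 0, 1, -0.34, -0.3, 0, 0, 0, 0, 1, -0.39, -0.36, 0, 0, 0, 0, 1, -0.44, -0.42, 0, 0, 0, 0, 1, -0.49, -0.49, 0, 0, 0, 0, 1, -0.51, -0.53, 0, 0, 0, 0, 1, -0.53, -0.56, 0, 0, 0, 0, 1, -0.53, -0.56, 0, 0, 0, 0, 1]}}

```text
time_s: 12.38
tcp_pos: [0.6054, 0.078, 0.1297]
ee_rot: [[-0.99, 0.141, -0.003], [0.141, 0.99, 0.004], [0.003, 0.004, -1.0]]
wrist_force: [0.8, 1.9, -0.5]
gripper_width: 0.002
```

```bash
python3 - <<'E'
from h import *
im=imaging.capture("wrist");cv2.imwrite("pics/w6.png",im)
E
python3 arc.py -344
```

```text
phi -336.4508390197683 r 0.07008926489381108 F [-0.2  1.4 -0.8]
[-0.01, -0.01, -0.01, 0, 0, 0, 1, -0.01, -0.02, -0.01, 0, 0, 0, 1, -0.02, -0.03, -0.01, 0, 0, 0, 1, -0.02, -0.04, -0.01, 0, 0, 0, 1, -0.03, -0.05, -0.01, 0, 0, 0, 1, -0.04, -0.06, -0.01, 0, 0, 0, 1, -0.04, -0.07, -0.01, 0, 0, 0, 1, -0.05, -0.08, -0.01, 0, 0, 0, 1, -0.05, -0.1, -0.01, 0, 0, 0, 1, -0.06, -0.11, -0.01, 0, 0, 0, 1, -0.06, -0.12, -0.01, 0, 0, 0, 1, -0.07, -0.13, -0.01, 0, 0, 0, 1, -0.08, -0.14, -0.01, 0, 0, 0, 1, -0.08, -0.15, -0.01, 0, 0, 0, 1, -0.09, -0.16, -0.01, 0, 0, 0, 1, -0.09, -0.17, -0.01, 0, 0, 0, 1, -0.1, -0.18, -0.01, 0, 0, 0, 1, -0.1, -0.19, -0.01, 0, 0, 0, 1, -0.11, -0.2, -0.01, 0, 0, 0, 1, -0.11, -0.2, -0.01, 0, 0, 0, 1]
```

View pics/w6.png

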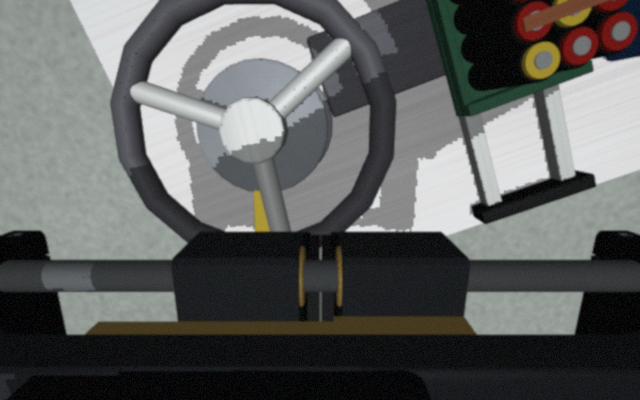

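```bash
python3 - <<'E'
from h import *
P=imaging.camera_params("wrist");P1=dict(P);P1["world_from_camera"]=np.load("pw1.npy")
def ang(P,a,b,z=.108):
    A,B=plane(P,a,z),plane(P,b,z);d=B-A;print(A.round(4),B.round(4),np.hypot(*d[:2]));return np.degrees(np.arctan2(d[1],d[0]))
a=ang(P1,(198,70),(326,74));b=ang(P,(135,91),(347,46));print(a,b,b-a)
E
python3 - <<'E'
import cv2
a=cv2.imread("pics/w1.png");cv2.imwrite("pics/cw1b.png",cv2.resize(a[0:200,160:360],None,fx=3,fy=3,interpolation=2))
a=cv2.imread("pics/w6.png");cv2.imwrite("pics/cw6.png",cv2.resize(a[0:240,100:400],None,fx=2.5,fy=2.5,interpolation=2))
E
```

```text
[0.5024 0.005  0.108 ] [0.5205 0.1115 0.108 ] 0.10800795758116465
[ 0.5126 -0.0043  0.108 ] [0.5066 0.1071 0.108 ] 0.11153329148849121
80.36761455915212 93.06710254000134 12.699487980849227
```

View pics/cw1b.png

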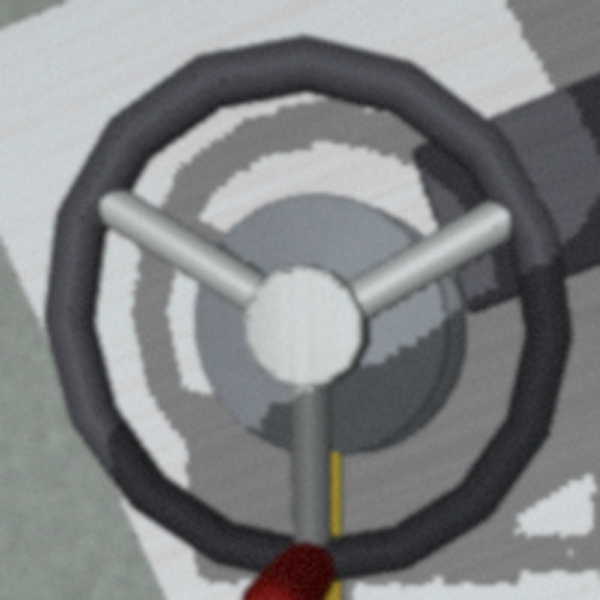

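View pics/cw6.png

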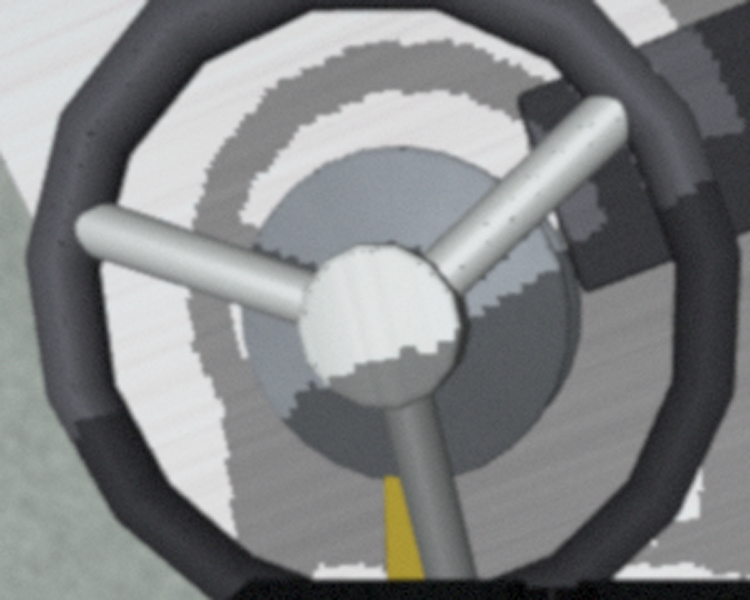

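Request:
{"name": "move_arm", "arguments": {"motion": [-0.02, -0.04, 0, 0, 0, 0, 1, -0.04, -0.08, 0, 0, 0, 0, 1, -0.06, -0.12, 0, 0, 0, 0, 1, -0.08, -0.16, 0, 0, 0, 0, 1, -0.1, -0.2, 0, 0, 0, 0, 1, -0.12, -0.24, 0, 0, 0, 0, 1, -0.13, -0.28, 0, 0, 0, 0, 1, -0.14, -0.31, 0, 0, 0, 0, 1, -0.14, -0.33, 0, 0, 0, 0, 1, -0.14, -0.33, 0, 0, 0, 0, 1]}}

```text
time_s: 13.27
tcp_pos: [0.609, 0.0639, 0.1297]
ee_rot: [[-0.99, 0.141, -0.003], [0.141, 0.99, 0.004], [0.003, 0.003, -1.0]]
wrist_force: [1.1, 2.5, -1.9]
gripper_width: 0.008
```

Run:
```python
from h import *
s=r.sense();ty=np.array([.1415,.99]);print(s["tcp_pos"],s["wrist_force"],"remaining mm",1e3*((s["tcp_pos"][:2]-[.6139,.0602])@ty))
P=imaging.camera_params("wrist");im=imaging.capture("wrist");np.save("pw7.npy",P["world_from_camera"]);cv2.imwrite("pics/w7.png",im);cv2.imwrite("pics/cw7.png",cv2.resize(im[0:240,100:400],None,fx=2.5,fy=2.5,interpolation=2))
```

```text
[0.60903482 0.0638786  0.12970411] [ 1.08637907  2.52798789 -1.86705952] remaining mm 2.953389506152171
```

View pics/cw7.png

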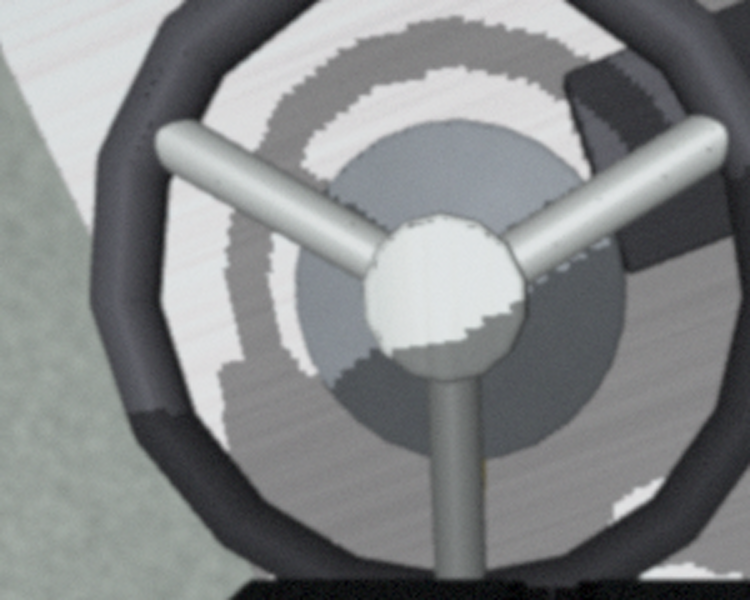

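Run:
```python
from h import *
P=imaging.camera_params("wrist")
def Q(f):
    q=dict(P);q["world_from_camera"]=np.load(f);return q
def ang(P,a,b,z=.108):
    A,B=plane(P,a,z),plane(P,b,z);d=B-A;return np.degrees(np.arctan2(d[1],d[0]))
print(ang(Q("pw7.npy"),(165.5,56),(388.5,55.5))-ang(Q("pw1.npy"),(196,67.7),(327.5,73.5)))
```

```text
2.3727524535189417
```

Request:
{"name": "move_arm", "arguments": {"motion": [0, -0.02, 0, 0, 0, 0, 1, 0, -0.04, 0, 0, 0, 0, 1, 0, -0.055, 0, 0, 0, 0, 1, 0, -0.07, 0, 0, 0, 0, 1, 0, -0.07, 0, 0, 0, 0, 1]}}

```text
time_s: 13.73
tcp_pos: [0.6086, 0.061, 0.1297]
ee_rot: [[-0.99, 0.141, -0.003], [0.141, 0.99, 0.004], [0.003, 0.003, -1.0]]
wrist_force: [0.3, 1.7, -1.4]
gripper_width: 0.008
```

Run:
```python
from h import *
s=r.sense();ty=np.array([.1415,.99]);print(s["tcp_pos"],s["wrist_force"],"remaining mm",1e3*((s["tcp_pos"][:2]-[.6139,.0602])@ty))
```

```text
[0.60860371 0.06101596 0.12968088] [ 0.33992197  1.66764236 -1.35027508] remaining mm 0.05837813830310697
```

Request:
{"name": "move_arm", "arguments": {"motion": [0, 0.1, 0, 0, 0, 0, 1, -0.05, 0.4, 0, 0, 0, 0, 1, -0.15, 0.7, 0, 0, 0, 0, 1, -0.19, 0.79, -0.4, 0, 0, 0, 1, -0.19, 0.79, -1.1, 0, 0, 0, 1, -0.19, 0.79, -1.8, 0, 0, 0, 1, -0.19, 0.79, -2.5, 0, 0, 0, 1, -0.19, 0.79, -2.9, 0, 0, 0, 1, -0.19, 0.79, -3.0, 0, 0, 0, 1, -0.19, 0.79, -3.0, 0, 0, 0, 1]}}

```text
time_s: 14.57
tcp_pos: [0.6216, 0.0917, 0.251]
ee_rot: [[-0.99, 0.141, -0.0], [0.141, 0.99, 0.005], [0.001, 0.004, -1.0]]
wrist_force: [0.7, 0.3, -0.6]
gripper_width: 0.005
```

Run:
```python
from h import *
s=r.sense();print(s["tcp_pos"]);P=imaging.camera_params("wrist");im=imaging.capture("wrist");np.save("pw8.npy",P["world_from_camera"]);cv2.imwrite("pics/w8.png",im)
a=cv2.imread("pics/w1.png")
cv2.imwrite("pics/c8.png",np.hstack([cv2.resize(x[50:235,200:330],None,fx=3,fy=3,interpolation=2) for x in(a,im)]))
m=masks(im)
for k in("red","yellow"):print(k,blobs(m[k],(200,100,330,240),20))
```

```text
[0.62159371 0.09165994 0.2509527 ]
red [([249.6, 200.8], [240, 190, 20, 22], 332)]
yellow [([270.1, 163.7], [269, 150, 3, 27], 68), ([267.3, 208.5], [261, 192, 11, 29], 216)]
```

View pics/c8.png

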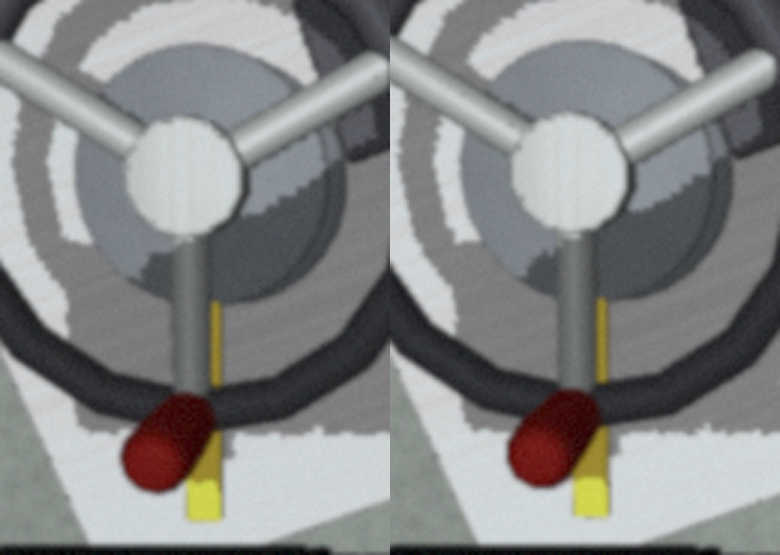

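Same-pose comparison: handle and pointer shift by the same ~1 px, so the wheel is back within ~0.5°. Now to the button.

Request:
{"name": "move_arm", "arguments": {"motion": [0, -0.3, 0, 0, 0, 0, 1, 0, -0.9, 0, 0, 0, 0, 1, 0.1, -1.7, 0, 0, 0, 0, 1, 0.1, -2.5, 0, 0, 0, 0, 1, 0.1, -3.3, 0, 0, 0, 0, 1, 0.2, -4.2, 0, 0, 0, 0, 1, 0.2, -5.1, 0, 0, 0, 0, 1, 0.2, -6.0, 0, 0, 0, 0, 1, 0.3, -6.9, 0, 0, 0, 0, 1, 0.3, -7.8, 0, 0, 0, 0, 1, 0.3, -8.6, 0, 0, 0, 0, 1, 0.37, -9.3, 0, 0, 0, 0, 1, 0.37, -9.8, 0, 0, 0, 0, 1, 0.37, -10.1, 0, 0, 0, 0, 1, 0.37, -10.16, 0, 0, 0, 0, 1, 0.37, -10.16, 0, 0, 0, 0, 1]}}

```text
time_s: 15.95
tcp_pos: [0.548, -0.3092, 0.2465]
ee_rot: [[-0.99, 0.142, -0.006], [0.142, 0.99, 0.005], [0.006, 0.004, -1.0]]
wrist_force: [0.6, 0.6, 0.5]
gripper_width: 0.006
```

Run:
```python
from h import *
P={n:imaging.camera_params(n) for n in("wrist","side","top")}
for n in P:
    im=imaging.capture(n);cv2.imwrite(f"pics/{n}9.png",im);m=masks(im)
    if n!="top":print(n,blobs(m["green"],(0,0,640,400),30))
im=cv2.imread("pics/top9.png");cv2.imwrite("pics/ct9.png",cv2.resize(im[165:265,140:290],None,fx=5,fy=5,interpolation=2))
print(proj(P["wrist"],(.5495,-.3086,.0704)))
```

```text
wrist [([400.6, 8.1], [382, 0, 36, 21], 440), ([321.6, 185.1], [306, 169, 32, 32], 779)]
side [([359.7, 146.9], [357, 145, 7, 5], 30), ([396.6, 190.1], [393, 187, 8, 7], 48), ([332.8, 197.7], [328, 195, 10, 7], 54), ([383.3, 219.2], [379, 216, 10, 8], 65)]
[319.01622138 186.34760301]
```

View pics/wrist9.png

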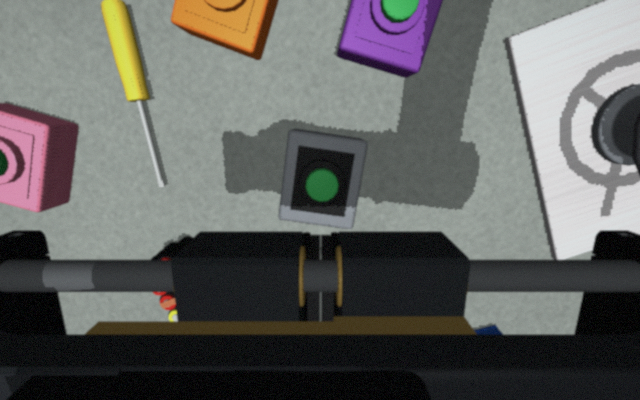

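View pics/ct9.png

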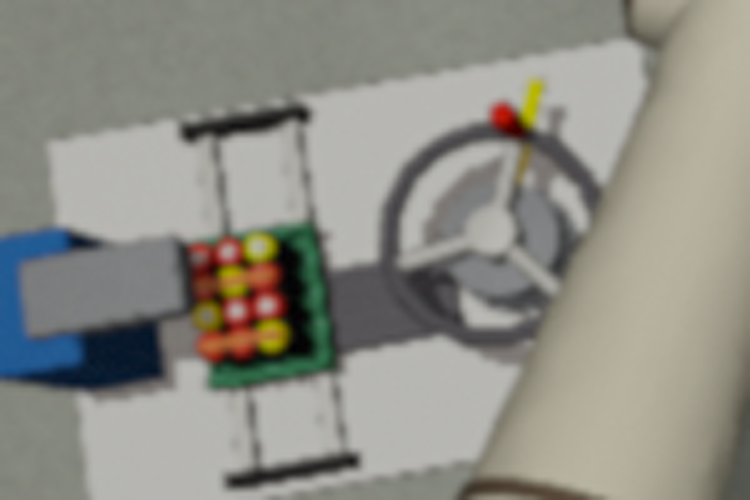

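Button centre (322,185) in the wrist view, ~2 mm from the two-camera estimate; carriage has moved ~20 mm away from the robot. Descend.

Request:
{"name": "move_arm", "arguments": {"motion": [-0.02, 0.05, 0.4, 0, 0, 0, 1, -0.02, 0.05, 1.0, 0, 0, 0, 1, -0.02, 0.05, 1.7, 0, 0, 0, 1, -0.02, 0.05, 2.4, 0, 0, 0, 1, -0.02, 0.05, 3.0, 0, 0, 0, 1, -0.02, 0.05, 3.5, 0, 0, 0, 1, -0.02, 0.05, 3.8, 0, 0, 0, 1, -0.02, 0.05, 4.0, 0, 0, 0, 1, -0.02, 0.05, 4.0, 0, 0, 0, 1]}}

```text
time_s: 16.85
tcp_pos: [0.5487, -0.3038, 0.0858]
ee_rot: [[-0.99, 0.138, -0.007], [0.138, 0.99, 0.006], [0.008, 0.004, -1.0]]
wrist_force: [-0.2, -0.3, -0.5]
gripper_width: 0.001
```

Request:
{"name": "move_arm", "arguments": {"motion": [0, -0.09, 0.1, 0, 0, 0, 1, 0, -0.09, 0.2, 0, 0, 0, 1, 0, -0.09, 0.3, 0, 0, 0, 1, 0, -0.09, 0.3, 0, 0, 0, 1]}}

```text
time_s: 17.18
tcp_pos: [0.5483, -0.3073, 0.0737]
ee_rot: [[-0.99, 0.139, -0.007], [0.139, 0.99, 0.005], [0.008, 0.004, -1.0]]
wrist_force: [-0.5, -0.5, -0.2]
gripper_width: 0.009
```

Request:
{"name": "move_arm", "arguments": {"motion": [0, 0, 0.04, 0, 0, 0, 1, 0, 0, 0.08, 0, 0, 0, 1, 0, 0, 0.08, 0, 0, 0, 1]}}

```text
time_s: 17.43
tcp_pos: [0.5485, -0.3074, 0.0709]
ee_rot: [[-0.99, 0.138, -0.006], [0.138, 0.99, 0.005], [0.007, 0.004, -1.0]]
wrist_force: [-0.6, -0.2, 3.2]
gripper_width: 0.007
```

Request:
{"name": "move_arm", "arguments": {"motion": [0, 0, 0.04, 0, 0, 0, 1, 0, 0, 0.08, 0, 0, 0, 1, 0, 0, 0.12, 0, 0, 0, 1, 0, 0, 0.12, 0, 0, 0, 1]}}

```text
time_s: 17.77
tcp_pos: [0.5486, -0.3075, 0.0665]
ee_rot: [[-0.99, 0.138, -0.006], [0.138, 0.99, 0.005], [0.006, 0.004, -1.0]]
wrist_force: [-0.9, 0.7, 4.5]
gripper_width: 0.004
```

Request:
{"name": "move_arm", "arguments": {"motion": [0, 0, 0.04, 0, 0, 0, 1, 0, 0, 0.08, 0, 0, 0, 1, 0, 0, 0.08, 0, 0, 0, 1]}}

```text
time_s: 18.02
tcp_pos: [0.5486, -0.3075, 0.0663]
ee_rot: [[-0.991, 0.137, -0.006], [0.137, 0.991, 0.004], [0.006, 0.003, -1.0]]
wrist_force: [-5.0, 3.9, 16.5]
gripper_width: 0.004
```

Request:
{"name": "move_arm", "arguments": {"motion": [0, 0, 0.03, 0, 0, 0, 1, 0, 0, 0.03, 0, 0, 0, 1, 0, 0, 0.03, 0, 0, 0, 1]}}

```text
time_s: 18.27
tcp_pos: [0.5486, -0.3075, 0.0664]
ee_rot: [[-0.991, 0.137, -0.005], [0.137, 0.991, 0.003], [0.006, 0.003, -1.0]]
wrist_force: [-3.0, 2.6, 9.2]
gripper_width: 0.006
```

Run:
```python
from h import *
print(r.sense()["tcp_pos"])
im=imaging.capture("wrist");cv2.imwrite("pics/w10.png",im);im=imaging.capture("side");cv2.imwrite("pics/s10.png",cv2.resize(im[160:260,270:420],None,fx=5,fy=5,interpolation=2))
```

```text
[ 0.54860369 -0.30751694  0.06638367]
```

View pics/w10.png

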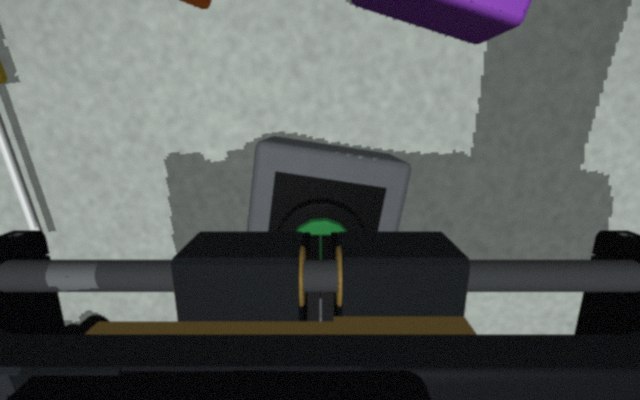

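View pics/s10.png

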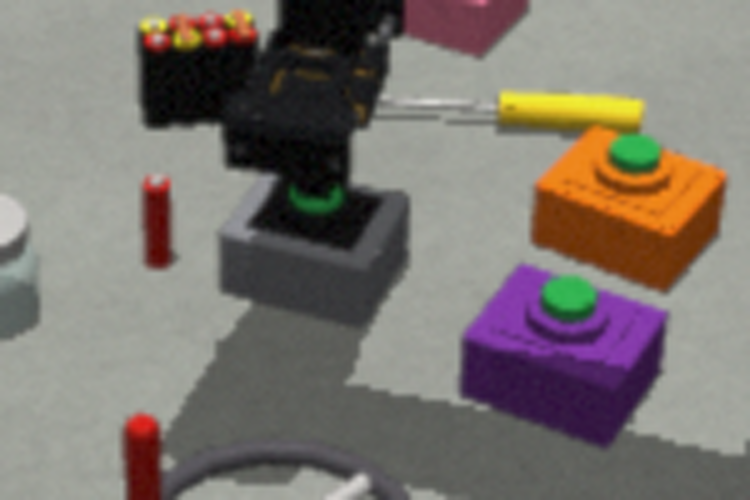

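Fingers are on the green button, clear of its collar, stopped hard. Release.

Request:
{"name": "move_arm", "arguments": {"motion": [0, 0, -0.1, 0, 0, 0, 1, 0, 0, -0.3, 0, 0, 0, 1, 0, 0, -0.8, 0, 0, 0, 1, 0, 0, -1.5, 0, 0, 0, 1, 0, 0, -2.3, 0, 0, 0, 1, 0, 0, -3.1, 0, 0, 0, 1, 0, 0, -3.8, 0, 0, 0, 1, 0, 0, -4.2, 0, 0, 0, 1, 0, 0, -4.3, 0, 0, 0, 1, 0, 0, -4.3, 0, 0, 0, 1]}}

```text
time_s: 19.2
tcp_pos: [0.55, -0.3082, 0.2393]
ee_rot: [[-0.991, 0.137, -0.003], [0.137, 0.991, 0.003], [0.003, 0.003, -1.0]]
wrist_force: [-0.7, -0.6, -0.7]
gripper_width: 0.008
```

Run:
```python
from h import *
s=r.sense();print(s["tcp_pos"],s["wrist_force"])
P={n:imaging.camera_params(n) for n in("side","top")}
im=imaging.capture("side");cv2.imwrite("pics/s11.png",im);m=masks(im);print(blobs(m["red"],(260,180,430,300)),blobs(m["green"],(310,180,350,215)))
im=imaging.capture("top");cv2.imwrite("pics/t11.png",im);m=masks(im);print(blobs(m["red"],(230,180,255,200)),blobs(m["yellow"],(235,170,255,200)))
cv2.imwrite("pics/ct11.png",cv2.resize(im[165:265,140:290],None,fx=5,fy=5,interpolation=2))
for b in((320,250),(320,224)):print(plane(P["top"],(140+b[0]/5,165+b[1]/5),.06))
```

```text
[ 0.54995273 -0.30816334  0.2393428 ] [-0.7393579  -0.55754675 -0.71427909]
[([301.0, 204.1], [299, 196, 5, 17], 55), ([298.2, 252.1], [295, 243, 7, 19], 106)] [([332.8, 197.7], [328, 195, 10, 7], 54)]
[([240.4, 188.1], [239, 186, 4, 5], 19)] [([245.7, 185.7], [244, 182, 4, 8], 19)]
[0.53157112 0.17572372 0.06      ]
[0.54956943 0.17709964 0.06      ]
```

View pics/s11.png

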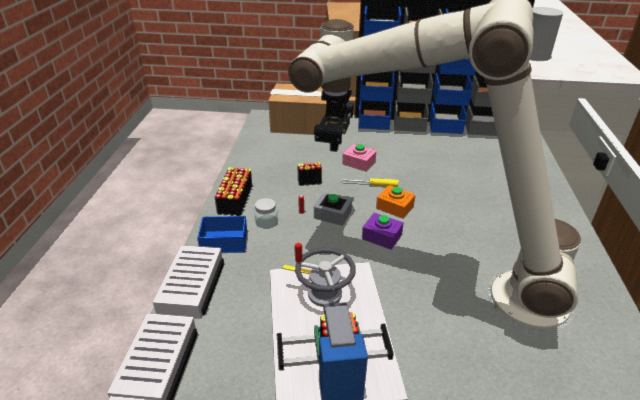

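View pics/ct11.png

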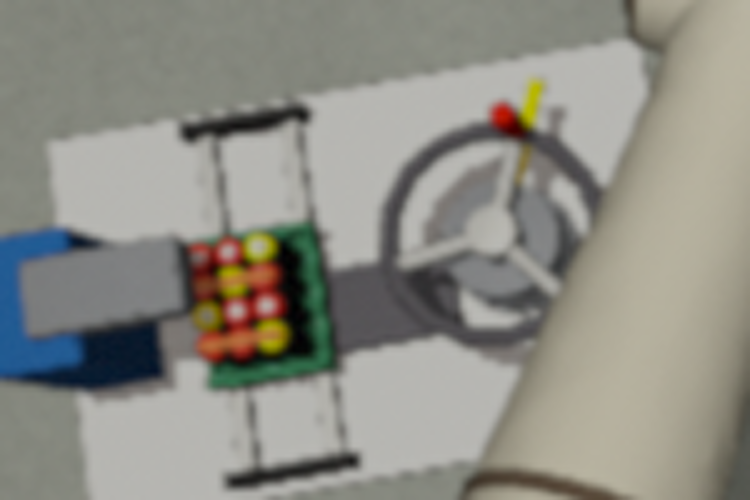

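Handle at side (298.2,252.1) and top (240.4,188.1), within 0.1 px of the start. The carriage is on by one row, the button is back up, and nothing else has moved.

```bash
python3 -c "
from station import r
print(r.finish_job())"
```

```text
the job is handed in; nothing more can be done
None
```

I pushed the hand wheel clockwise through one full turn with the closed fingertips. Then I pressed the green button down to its stop, let it go, moved clear and handed the job in at about 19 s.

- **Wheel:** the handle is within 0.1 px of its starting place in both the side and top cameras. A wrist view from nearly the same place before and after also puts it back over the yellow pointer.
- **Pack:** the carriage corner moved about 18 mm by coarse reading of the top view, against the nominal 20 mm per turn. The pack is still in the carriage.
- **Button:** the fingers stopped hard at 66 mm height with 9 to 16 N on the wrist, well over the 5 N needed. The button then looked the same as before in the side view. I had no direct reading of its travel.
- **Other things:** the jar, cell, spare pack, screwdriver and coloured look-alike consoles look unmoved in the last side picture, and the cell measured the same to 0.2 px. Forces on the robot were back to about zero.

The only disagreement was about 2 mm between the wrist and two-camera estimates of the button's centre. I aimed at the mean.

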